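Put the wet lantern in front of the drying fan and set the fan to high

TASK

Dry the freshly painted lantern: push the wooden tray it lies in across the table until the tray stands square in front of the box fan, right up to the fan's feet, and push the speed lever on top of the fan past low all the way to high. Nothing is to be picked up: keep the tray flat on the table, do not touch the wet lantern, do not shove the fan out of its place, and leave everything else on the table where it is.

Things in the scene. Friction and masses are not known exactly. Their poses are not given: they have to be found in the camera images.
- fan: Loose white box fan, 3.2 kg: case 290 wide (y) x 110 deep (x) x 290 mm high on black feet; flat top at z = 302 mm. Origin: centre of the underside, on the table. Its guarded front looks along its -x, z is up. Feet: along x, 150 mm long (to x = -75 mm, 20 mm ahead of the case), 30 mm wide, at y = +115, -115 mm. Arched carrying handle on top: y = -4 to +82 mm, x = 0, 37 mm high.
- lever (a point): Centre of the speed lever on the fan's top: black upright tab 26 mm across (fan's x), 12 mm thick (fan's y), 23 mm tall; this point is 12 mm above the top. It slides in a straight slot along the fan's y at x = 0: y = -107 mm is off (outer end, moulded ring), -85 mm low (one dot), -63 mm high (two dots, end nearest the handle).
- speed (a joint): Travel of the speed lever (m) along the fan's +y: 0 off (end stop), 0.022 low (detent), 0.044 high (end stop). A spring plunger holds it in each place: about 5 N starts it from off, and again about 5 N takes it out of low; between the places it stays where it is left, but over the last 3 mm before high it snaps home by itself.
- tray_mid (a point): Centre, half-way up (12.5 mm above the table), of the loose open wooden tray: 180 mm along its x, 220 mm along its y, 25 mm high, walls and floor 8 mm thick, 0.45 kg. It starts in front of the fan with its x roughly along the fan's x: its +x wall (220 mm long) is nearest the fan, its -x wall farthest from it.
- lantern_mid (a point): Centre, half-way up, of the freshly painted round flat lantern lying loose in the tray: 150 mm diameter, 42 mm high, its top 50 mm above the table; about 0.12 kg. Wet: not to be touched.
- jar_a: Small clear closed jar near the fan, 60 mm diameter, 70 mm high; origin under its centre. Bystander.
- bowl: White empty bowl, 100 mm diameter, 45 mm high; origin under its centre. Bystander.
- bamboo_cup: Bamboo cup full of brushes, 67 mm diameter, 205 mm high with the brushes, near the fan; origin under its centre. Bystander.
- jar_b: Amber glass jar, 72 mm diameter, 90 mm high; origin under its centre. Bystander.
- brush: Paint brush 190 mm long lying on the table; origin under its middle. Bystander.
- glue: White plastic bottle, 64 mm diameter, 160 mm high; origin under its centre. Bystander.
- spool: Spool of red thread, 48 mm diameter, 50 mm high; origin under its centre. Bystander.
Mind the look-alikes: they are no part of the job. What is shaped like the part that bears lantern_mid but black, pink or purple is not meant.

How it is judged:
By the outcome, as a careful person would: the job done as asked, in the order asked, and still so for the second after the job is handed in, with the robot touching nothing.
It also fails if it takes over 56 s, if anything falls off the work surface, if the arm or the gripper's body presses on something with over 40 N, if the wrist force passes 120 N, or if a joint passes its speed limit or range.

ROBOT

A 6-joint arm with a two-finger parallel gripper is mounted at the origin on the work surface. World frame = base frame: x ahead of the robot, y to its left, z up, the work surface at z = 0. Lengths are in m, angles in degrees, forces in N, time in s.
With the tool pointing down it reaches from about 0.35 to 0.775 m from the base axis. Payload 5.5 kg.
Tool frame: the origin (TCP) lies midway between the tips of the shut fingers; the grasp point (between the pads) lies 19 mm behind it; z points along the fingers, y is the direction in which the jaws open and shut (so a half turn about z gives the same grasp; the last joint's range is limited). The gripper opens to 85 mm and grips with 20 to 120 N. Pads are 22 mm wide; open, the fingers measure 114 mm over their backs; the gripper's body (76 mm by 85 mm) begins 54 mm behind the grasp point. The pads swing forward as they close: fully open they stand 13 mm farther back than shut.
Start: joints at [63.507, 17.945, 2.641, 74.691, 0, 82.002], TCP at [0.182, 0.545, 0.231] pointing down, gripper open.
Joint ranges: [-158.12, 158.12], [-49.38, 96.58], [-58.88, 72.47], [-126.05, 133.96], [-84.25, 85.87], [-180, 180]. Speed limits (degrees/s): [147.25, 147.25, 180, 180, 180, 180].

INTERFACE

Orientations are given as a 3x3 rotation matrix whose columns are the frame's x, y, z axes.
In Python, from plant import robot gives the robot as it stands.
- The arm moves only by the tool apply_moves, never from a script. Its argument "motion" is a list that holds one entry, the list of rows, each a list of 4 numbers: the shift along the tool's x, y, z in mm, then the turn about the tool's z in degrees. A call has 1 to 8 rows; each row is the pose to reach, as a shift and turn from the pose commanded when the call began, along the tool's axes at that moment; what a row does not reach only later rows make up. A row lasts 1/8 s, in which the tool goes at most 62.5 mm and 10.7 degrees, less where a joint would pass 70% of its speed; a pose out of reach is approached as far as the arm can. A call with a gripper value outside its range is refused whole. "jaw" is the opening, from 0 (shut) to 1 (fully open), set as the call begins (left out, the last holds). The fingers move at their own pace and stop on an object; "grip_force" is the grip in N (left out, the last holds). Time passes only in rows, so rows that repeat a pose let the fingers close. It gives the time, the measured TCP pose, the force and the opening at its end, in the units of the state.
- robot.get_state(): the state, without advancing time (a new reading comes with each control period).
- robot.get_image(name): name is "scene" or "side" or "wrist"; returns a dict with "img" (420x560x3 uint8, red, green, blue), "vfov" (degrees; the focal length in pixels is half the picture's height over the tangent of half this angle, whatever the lens; pixels are square), "cx", "cy" (the principal point, pixels), "xyz" and "orientation" of the camera in the world. Camera axes: x right, y up, looking along -z (the intrinsics and any distortion apply to the point x, -y, -z); pixel columns grow to the right and rows downward; lengths in m; the calibration is good to about 2 mm. A picture is of the moment at which its call begins. There is no depth.
- robot.close_job(): hands the job in, once; it reports no verdict.
The state is a dict: "time": time; "qpos": joint angles; "joint_velocities": joint speeds; "joint_efforts": joint torques, N m; "ee_pos": TCP position; "ee_rot": TCP orientation; "wrist_force": force on the tool from outside, world axes, zero at the start; "wrist_torque": the same for the moment, N m; "opening": opening from 0.0 (shut) to 1.0 (fully open).
Only numpy, scipy, OpenCV 4.12 (cv2) and the standard library are available. Lean on these libraries where they do the work, as an engineer would, in place of code of your own. Each camera call takes 0.05 s, during which the arm holds its last target.

## Working session

There is one attempt and no reset: what is moved stays moved. The work goes in short steps, Python scripts to look and compute and a tool call to move; the robot and the scene stay as the last step left them, time stands still between calls to the robot, and variables do not carry over. Pictures are saved under pics/ and viewed, and the job is handed in when it is done.

Besides the shell and the picture viewer there is one more tool, called by a JSON object that holds its "name" and its "arguments". apply_moves: Moves the arm, as the interface text tells. Its arguments: {"type":"object","properties":{"motion":{"type":"array"},"jaw":{"type":"number"},"grip_force":{"type":"number"}},"required":["motion"]}

```bash
mkdir -p pics; cat > h.py <<'E'
import numpy as np,cv2,json,pickle
from plant import robot
def snap(name,tag):
    d=robot.get_image(name); cv2.imwrite(f'pics/{tag}.png',d['img'][:,:,::-1]); pickle.dump(d,open(f'pics/{tag}.pkl','wb')); return d
def load(tag): return pickle.load(open(f'pics/{tag}.pkl','rb'))
def f(d): return d['img'].shape[0]/2/np.tan(np.radians(d['vfov']/2))
def ray(d,u,v):
    F=f(d); c=np.array([(u-d['cx'])/F,-(v-d['cy'])/F,-1.0]); return np.array(d['orientation'])@c
def atz(d,u,v,z):
    o=np.array(d['xyz']); r=ray(d,u,v); return o+r*(z-o[2])/r[2]
def proj(d,p):
    c=np.array(d['orientation']).T@(np.array(p)-np.array(d['xyz'])); F=f(d); return d['cx']+F*c[0]/-c[2], d['cy']-F*c[1]/-c[2]
def crop(tag,x0,y0,x1,y1,k,out):
    im=cv2.imread(f'pics/{tag}.png')[y0:y1,x0:x1]; cv2.imwrite(f'pics/{out}.png',cv2.resize(im,None,fx=k,fy=k,interpolation=cv2.INTER_CUBIC))
E
python3 - <<'E'
from h import *
for n in['scene','side','wrist']:
    d=snap(n,n+'0'); print(n,{k:(v if k!='img' else v.shape) for k,v in d.items()})
print(robot.get_state())
E
```

```text
scene {'img': (420, 560, 3), 'vfov': 51.63509417041324, 'cx': 278.7845982677147, 'cy': 212.2691056974429, 'xyz': array([1.36314732, 0.14708943, 0.79848831]), 'orientation': array([[-0.07353476, -0.561926  ,  0.8239125 ],
       [ 0.99719947, -0.05272274,  0.0530427 ],
       [ 0.01363285,  0.82550559,  0.56422927]])}
side {'img': (420, 560, 3), 'vfov': 48.6320411466028, 'cx': 280.28719009733135, 'cy': 203.24773280195, 'xyz': array([ 0.47033102, -1.0411056 ,  1.04125277]), 'orientation': array([[ 0.99831276,  0.03153771, -0.04875447],
       [-0.05789089,  0.60569273, -0.79358992],
       [ 0.00450222,  0.79507339,  0.60649653]])}
wrist {'img': (420, 560, 3), 'vfov': 65.22861304737528, 'cx': 284.52399673894666, 'cy': 206.96775009424334, 'xyz': array([0.11709023, 0.56674309, 0.37210813]), 'orientation': array([[ 0.31702856, -0.91241738, -0.25881928],
       [ 0.94841403,  0.30443989,  0.08847134],
       [-0.00192787, -0.27351578,  0.96186558]])}
{'time': 0.15, 'qpos': array([ 6.35043639e+01,  1.79793346e+01,  2.59376558e+00,  7.46895855e+01,
       -3.23625706e-04,  8.20032070e+01]), 'joint_velocities': array([-0.14558605, -0.06398632,  0.19056522,  0.00528861, -0.00344079,
       -0.01108324]), 'joint_efforts': array([ 2.06341589e-03, -4.81061625e+01,  2.98816001e+01,  1.38313530e-02,
       -1.49470438e-04, -8.02438564e-06]), 'ee_pos': array([0.18227206, 0.54496721, 0.23064257]), 'ee_rot': array([[-9.48330012e-01,  3.17285126e-01, -5.80129990e-04],
       [ 3.17285607e-01,  9.48329299e-01, -1.17644347e-03],
       [ 1.76886253e-04, -1.29972354e-03, -9.99999140e-01]]), 'wrist_force': array([-0.08880503, -0.21484498, -0.19372861]), 'wrist_torque': array([-0.03869772, -0.03493762, -0.01053132]), 'opening': 0.9987417253761767}
```

View pics/scene0.png

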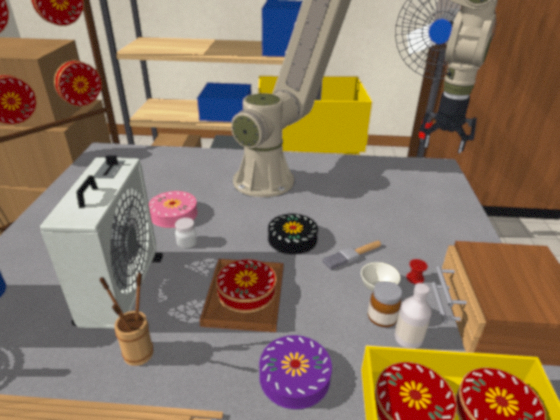

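View pics/side0.png

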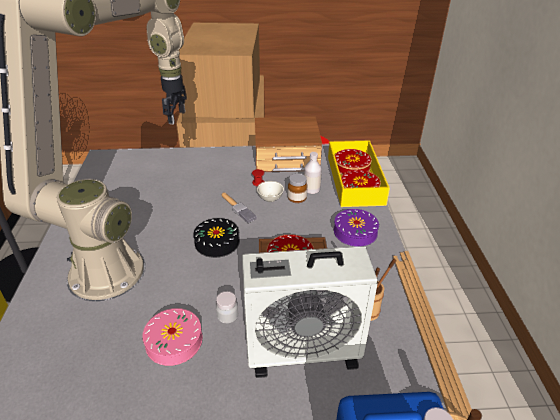

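View pics/wrist0.png

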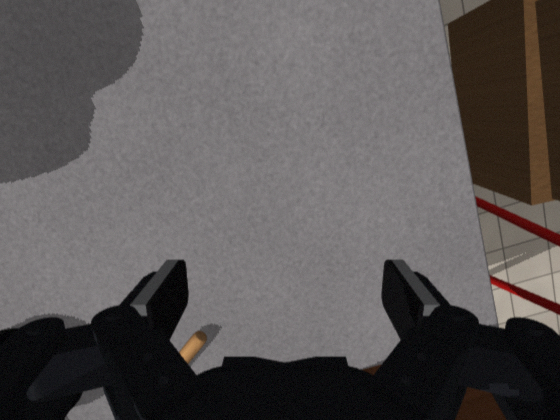

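The scene view shows the white fan at left (about 105,240), with its lever at (112,160) and handle at (88,190). The wooden tray with the red lantern is at (245,290). Look-alikes: black (293,232), pink (173,208), purple (295,370), and two red ones in the yellow crate (415,395; 500,395). The one meant is the red lantern in the wooden tray in front of the fan's guard. I'll confirm it in a crop.

```bash
python3 - <<'E'
from h import *
crop('scene0',140,180,300,340,5,'c1'); crop('side0',225,210,395,385,4.5,'c2'); crop('scene0',50,140,170,340,3,'c3')
E
```

```text
(no output)
```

View pics/c1.png

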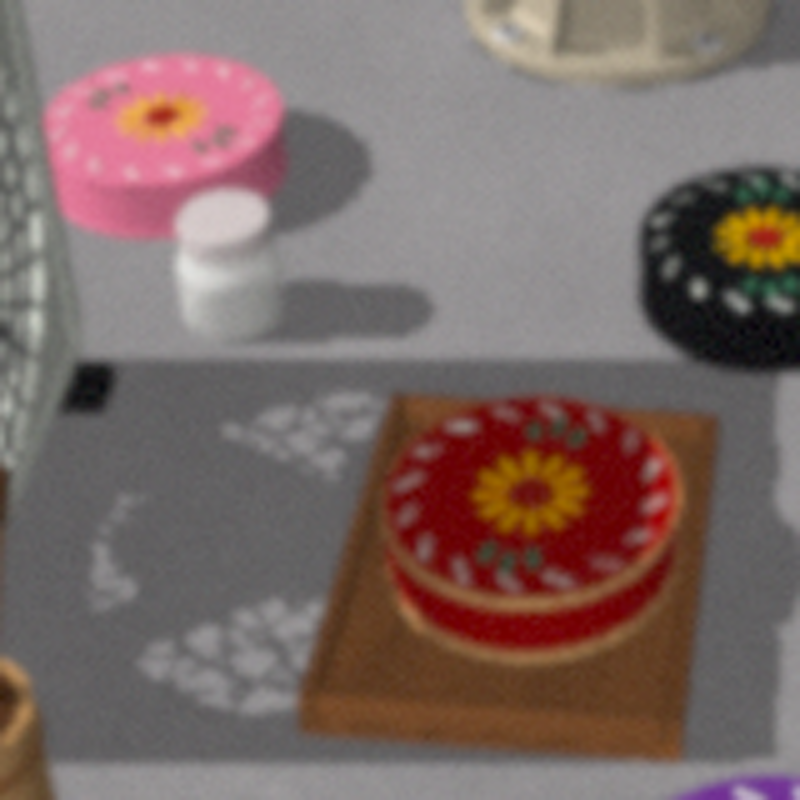

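View pics/c2.png

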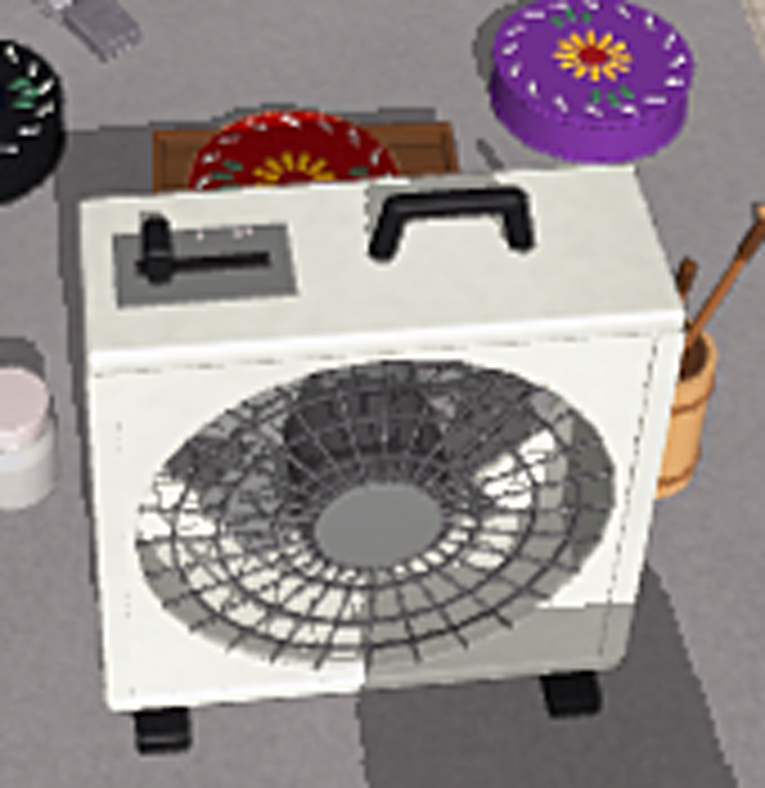

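View pics/c3.png

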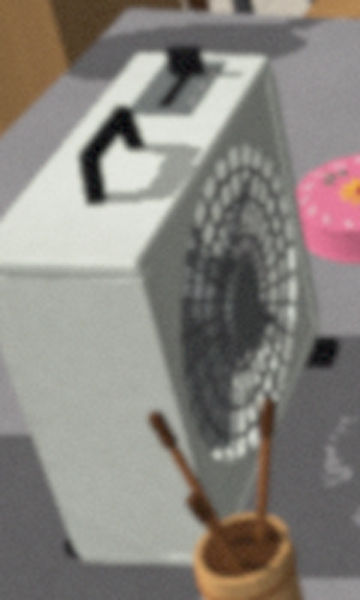

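The crop confirms that the red lantern lies in the tray, which is empty otherwise. Next I'll fit the poses of the fan and tray.

```bash
cat > fit.py <<'E'
from h import *
from scipy.optimize import least_squares
def R(a): return np.array([[np.cos(a),-np.sin(a),0],[np.sin(a),np.cos(a),0],[0,0,1]])
def fit(obs,x0):
    def res(p):
        r=[]
        for d,m,uv in obs:
            w=R(p[2])@np.array(m)+[p[0],p[1],0]; r+=list(np.array(proj(d,w))-uv)
        return np.array(r)
    s=least_squares(res,x0,loss='soft_l1'); return s.x,res(s.x).reshape(-1,2)
E
python3 - <<'E'
from fit import *
S=load('scene0');D=load('side0')
c=lambda o,k,p:(o[0]+p[0]/k,o[1]+p[1]/k)
c1=lambda *p:c((140,180),5,p); c2=lambda *p:c((225,210),4.5,p); c3=lambda *p:c((50,140),3,p)
z=.302
fan=[(D,(-.055,-.145,z),c2(80,200)),(D,(-.055,.145,z),c2(632,168)),(D,(.055,.145,z),c2(683,318)),(D,(.055,-.145,z),c2(92,360)),
(S,(-.055,.145,z),c3(135,272)),(S,(.055,.145,z),c3(0,270)),(S,(-.055,-.145,z),c3(266,57)),
(S,(-.075,-.115+.015,.0),c1(103,412)),
(D,(0.075,-.13,.0),c2(140,752)),(D,(0.075,.13,.0),c2(600,710)),
(D,(0,-.107,.314),c2(155,243))]
p,r=fit(fan,[.5,-.3,-np.pi/2]); print('fan',p[:2],np.degrees(p[2])); print(r.round(1))
for nm,(d,uv) in {'leverS':(S,c3(185,58)),'leverD':(D,c2(155,243))}.items(): print(nm,atz(d,*uv,.314))
print('lever pred',R(p[2])@[0,-.107,.314]+[p[0],p[1],0])
h=.025
tray=[(S,(.09,-.11,h),c1(395,393)),(S,(-.09,-.11,h),c1(718,415)),(S,(-.09,.11,h),c1(683,722)),(S,(.09,.11,h),c1(302,693)),
(S,(-.09,.11,0),c1(683,760)),(S,(.09,.11,0),c1(302,732)),(D,(-.09,-.11,h),c2(154,132)),(D,(-.09,.11,h),c2(452,124))]
t,r=fit(tray,[.5,.1,-np.pi/2]); print('tray',t[:2],np.degrees(t[2])); print(r.round(1))
print('tray in fan frame', R(p[2]).T@np.array([t[0]-p[0],t[1]-p[1],0]))
for n,uv,zz in [('lantern',c1(532,490),.05),('jarA',c1(230,320),0),('black',(293,220),.05),('purple',(295,364),.05),('bowl',(380,275),.045),('brushhead',(327,264),0),('brusht',(382,246),0),('spool',(418,278),0),('amber',(384,320),0),('glue',(410,342),0),('cup',(137,357),0),('cuprim',(133,322),.1)]: print(n,atz(S,*uv,zz).round(3))
E
```

```text
fan [ 0.57912324 -0.30643885] -87.20333422342775
[[ -0.5  -1.1]
 [  0.4  -2.7]
 [  1.8  -1.8]
 [ -1.   -0.8]
 [  0.7  -3.5]
 [-11.4  -4.3]
 [  0.9  -1.5]
 [ -0.3   0.5]
 [ -0.    1.1]
 [  0.7   0.8]
 [  1.    1.4]]
leverS [ 0.47010905 -0.31114346  0.314     ]
leverD [ 0.47018825 -0.30732371  0.314     ]
lever pred [ 0.47225068 -0.31165955  0.314     ]
tray [0.57896753 0.01470942] -90.71049710013199
[[-0.7 -1. ]
 [ 0.4 -1. ]
 [ 0.1  0.6]
 [-1.1  0.5]
 [ 0.   0.3]
 [-0.2  0. ]
 [-0.6 -1.6]
 [-0.2 -1.6]]
tray in fan frame [-0.32077337  0.01551382  0.        ]
lantern [0.568 0.018 0.05 ]
jarA [ 0.387 -0.187  0.   ]
black [0.307 0.122 0.05 ]
purple [0.81  0.149 0.05 ]
bowl [0.522 0.354 0.045]
brushhead [0.439 0.224 0.   ]
brusht [0.344 0.387 0.   ]
spool [0.474 0.467 0.   ]
amber [0.631 0.357 0.   ]
glue [0.692 0.409 0.   ]
cup [ 0.784 -0.195  0.   ]
cuprim [ 0.773 -0.189  0.1  ]
```

{"name": "apply_moves", "arguments": {"motion": [[[-50,-20,-10,8],[-100,-41,-20,17],[-150,-62,-30,26],[-200,-83,-40,35],[-250,-103,-50,44],[-300,-124,-60,53],[-350,-145,-70,62],[-400,-165,-80,72]]]}}

```text
time: 1.15
ee_pos: [0.5105, 0.2605, 0.3114]
ee_rot: [[0.014, 1.0, -0.0], [1.0, -0.014, 0.0], [0.0, -0.0, -1.0]]
wrist_force: [0.5, 0.2, -0.7]
opening: 1.002
```

```bash
cat > st.py <<'E'
from h import *
s=robot.get_state()
print('t',round(float(s['time']),2),'tcp',(s['ee_pos']*1000).round(1),'yhead',np.degrees(np.arctan2(s['ee_rot'][1,1],s['ee_rot'][0,1])).round(2),'F',s['wrist_force'].round(1),'open',round(float(s['opening']),3),'q',s['qpos'].round(0))
E
python3 st.py; python3 -c "
from h import *
snap('wrist','w1')"
```

```text
t 1.15 tcp [510.5 260.5 311.4] yhead -0.83 F [ 0.5  0.2 -0.7] open 1.002 q [ 19.  17.  13.  86.   0. 110.]
```

View pics/w1.png

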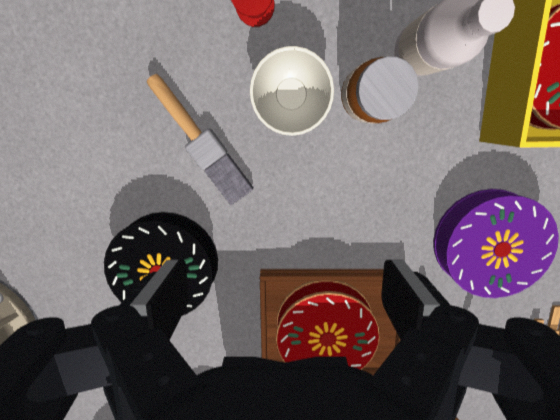

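```bash
python3 - <<'E'
from h import *
crop('side0',235,235,385,300,5.3,'c4'); crop('side0',235,350,385,385,5.3,'c5'); crop('w1',230,230,430,400,4,'c6')
E
```

```text
(no output)
```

View pics/c4.png

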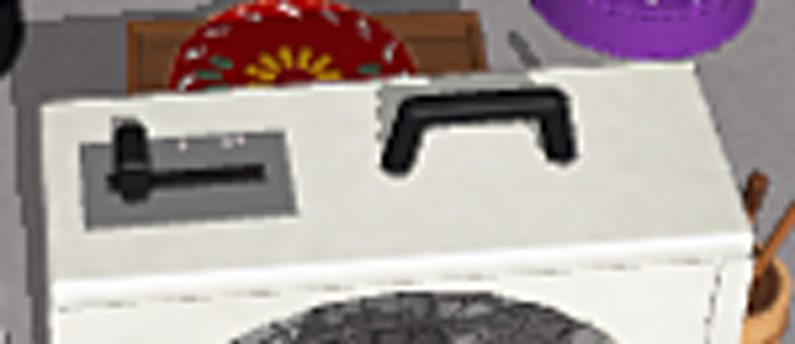

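View pics/c5.png

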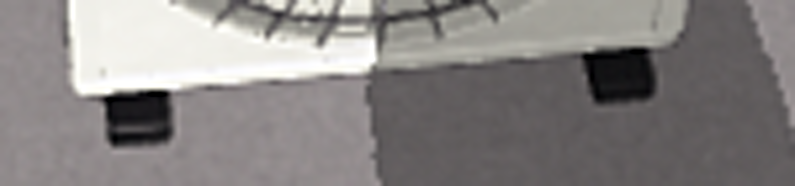

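View pics/c6.png

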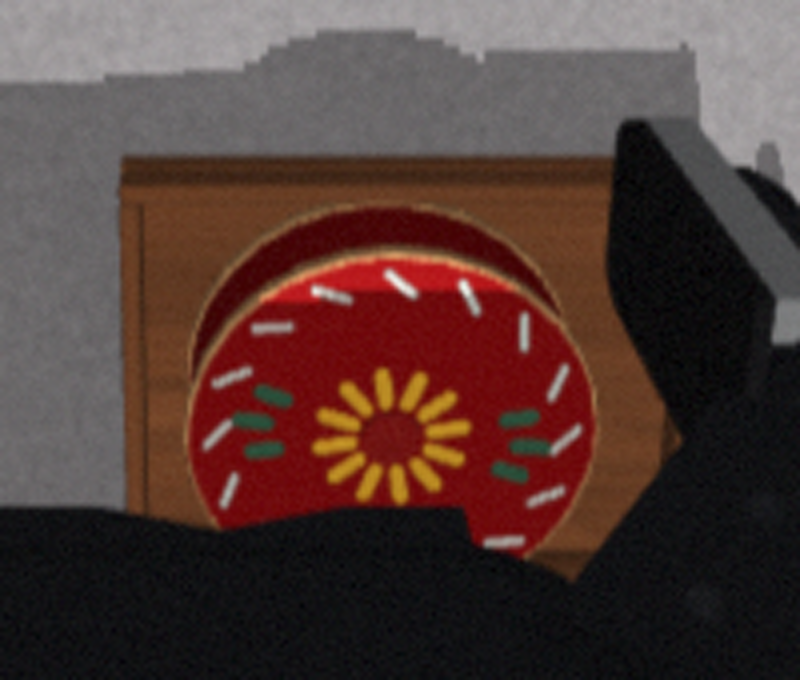

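```bash
python3 - <<'E'
from fit import *
S=load('scene0');D=load('side0');W=load('w1')
c=lambda o,k,p:(o[0]+p[0]/k,o[1]+p[1]/k)
c1=lambda *p:c((140,180),5,p); c4=lambda *p:c((235,235),5.3,p);c5=lambda *p:c((235,350),5.3,p); c3=lambda *p:c((50,140),3,p); c6=lambda *p:c((230,230),4,p)
fan=[(D,(.075,-.13,0),c5(110,146)),(D,(.075,-.10,0),c5(171,140)),(D,(.075,.10,0),c5(597,104)),(D,(.075,.13,0),c5(654,98)),
(D,(0,.003,.302),c4(396,168)),(D,(0,.075,.302),c4(566,158)),(D,(0,-.107,.325),c4(128,126)),
(S,(-.075,-.10,0),c1(103,412)),(S,(-.075,-.13,.012),c1(115,364))]
p,r=fit(fan,[.5,-.3,-np.pi/2]); print('fan',p[:2],np.degrees(p[2])); print(r.round(1))
print('wrist corners',atz(W,*c6(120,158),.025),atz(W,*c6(612,156),.025), 'lantern', atz(W,*c6(392,435),.05))
for a,b in [((110,146),(597,104)),((171,140),(654,98))]:
  P=atz(D,*c5(*a),0);Q=atz(D,*c5(*b),0);print(P,Q,np.linalg.norm(Q-P),np.degrees(np.arctan2(*(Q-P)[[1,0]])))
g=lambda y:(R(p[2])@[-.165,y,0]+[p[0],p[1],0]).round(4)
print('target',g(0))
E
```

```text
fan [ 0.57868734 -0.30614817] -87.92061283907039
[[-0.3  0. ]
 [ 0.3  0.1]
 [-0.7  0.4]
 [ 0.3  0.5]
 [-0.2 -1.2]
 [-0.5 -1.3]
 [ 0.9  2.5]
 [ 0.2  0.6]
 [ 0.  -0.1]]
wrist corners [0.47377677 0.11500114 0.025     ] [0.65005954 0.11329971 0.025     ] lantern [0.57022948 0.01644305 0.05      ]
[ 0.45218455 -0.38581736  0.        ] [ 0.68331885 -0.37649322  0.        ] 0.23132229207061827 2.3101050081921324
[ 0.48074421 -0.38428268  0.        ] [ 0.71097375 -0.37480739  0.        ] 0.23042444315898453 2.356726727760025
target [ 0.5727 -0.1413  0.    ]
```

{"name": "apply_moves", "arguments": {"motion": [[[-35,23,40,0],[-70,47,90,0],[-103,70,145,0],[-103,70,200,0],[-103,70,250,0],[-103,70,285,0],[-103,70,305,0],[-103,70,311,0]]]}}

```text
time: 2.2
ee_pos: [0.5768, 0.1583, -0.0016]
ee_rot: [[0.008, 1.0, -0.004], [1.0, -0.008, -0.0], [-0.0, -0.004, -1.0]]
wrist_force: [-0.4, 0.9, 1.4]
opening: 1.0
```

```bash
python3 st.py; python3 -c "
from h import *
snap('scene','s2'); crop('s2',190,200,350,340,5,'s2c')"
```

```text
t 2.2 tcp [576.8 158.3  -1.6] yhead -0.47 F [-0.4  0.9  1.4] open 1.0 q [  8.  30. -14.  47.   0.  98.]
```

View pics/s2c.png

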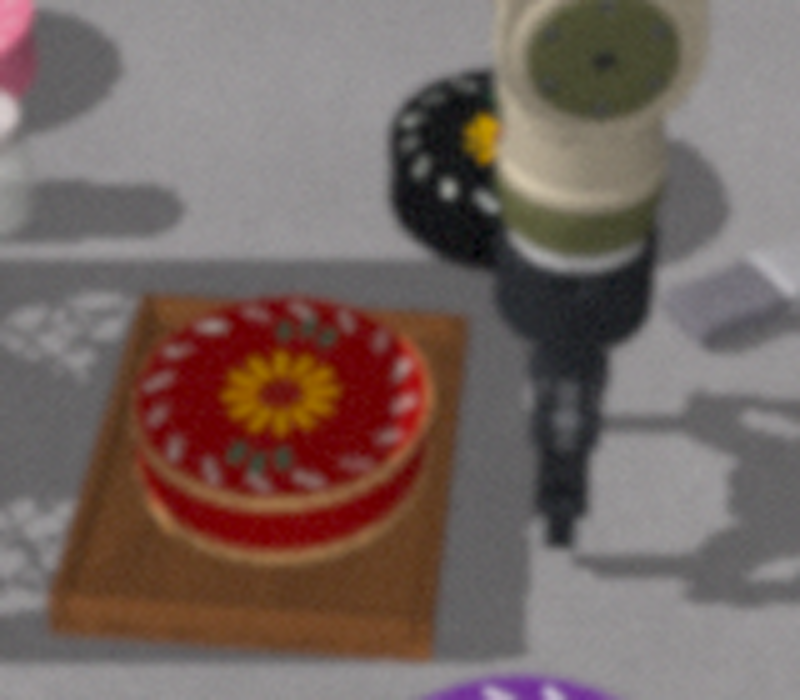

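{"name": "apply_moves", "arguments": {"motion": [[[-12,0,0,0],[-24,0,0,0],[-32,0,0,0],[-37,0,0,0],[-42,0,0,0],[-47,0,0,0],[-53,0,0,0],[-59,0,0,0]]]}}

```text
time: 3.25
ee_pos: [0.5781, 0.0997, 0.0004]
ee_rot: [[0.008, 1.0, 0.0], [1.0, -0.008, 0.001], [0.001, 0.0, -1.0]]
wrist_force: [0.3, 3.8, 1.7]
opening: 1.0
```

```bash
python3 st.py; python3 -c "
from h import *
snap('scene','s3'); crop('s3',190,200,350,340,5,'s3c')"
```

```text
t 3.25 tcp [5.781e+02 9.970e+01 4.000e-01] yhead -0.45 F [0.3 3.8 1.7] open 1.0 q [  2.  29. -16.  46.   0.  92.]
```

View pics/s3c.png

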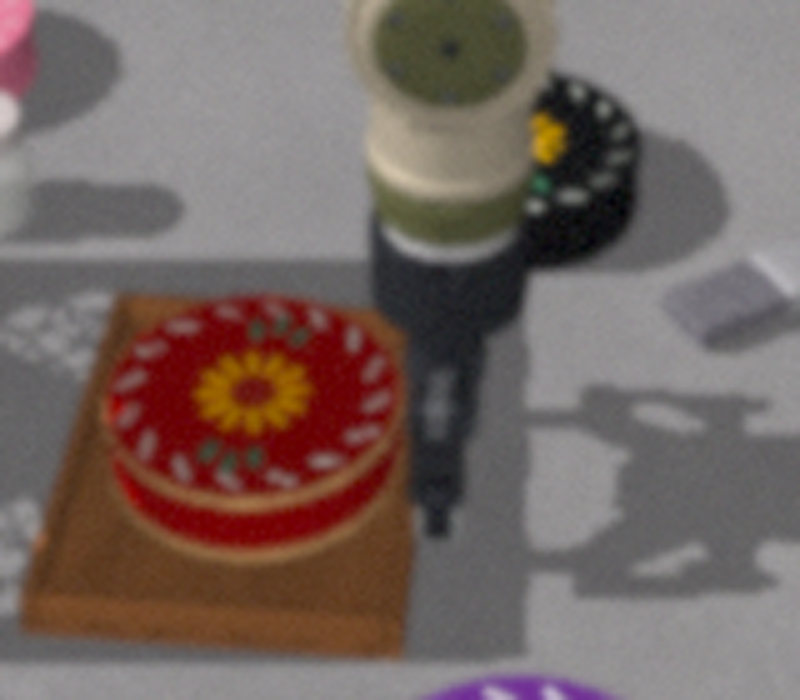

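{"name": "apply_moves", "arguments": {"motion": [[[-6,-0.5,0,0],[-13,-1,0,-0.3],[-20,-2,0,-0.6],[-27,-2.5,0,-0.8],[-34,-3,0,-1.0],[-41,-4,0,-1.2],[-48,-5,0,-1.4],[-55,-5.5,0,-1.6]]]}}

```text
time: 4.3
ee_pos: [0.5719, 0.0441, 0.0004]
ee_rot: [[-0.02, 1.0, -0.0], [1.0, 0.02, 0.0], [0.0, -0.0, -1.0]]
wrist_force: [0.4, 5.7, 2.5]
opening: 0.999
```

{"name": "apply_moves", "arguments": {"motion": [[[-7,-0.5,0,-0.1],[-14,-1,0,-0.2],[-21,-1.5,0,-0.4],[-28,-2,0,-0.5],[-35,-3,0,-0.7],[-42,-4,0,-0.9],[-49,-4.5,0,-1.0],[-54,-5,0,-1.0]]]}}

```text
time: 5.3
ee_pos: [0.5681, -0.0101, 0.0004]
ee_rot: [[-0.037, 0.999, 0.0], [0.999, 0.037, 0.0], [0.0, 0.0, -1.0]]
wrist_force: [0.1, 4.9, 3.4]
opening: 1.001
```

```bash
python3 st.py; python3 -c "
from h import *
snap('scene','s4'); crop('s4',110,200,270,340,5,'s4c')
snap('side','d4'); crop('d4',225,210,395,385,4.5,'d4c')"
```

```text
t 5.3 tcp [ 5.681e+02 -1.010e+01  4.000e-01] yhead 2.1 F [0.1 4.9 3.4] open 1.001 q [ -9.  27. -18.  44.   0.  79.]
```

View pics/s4c.png

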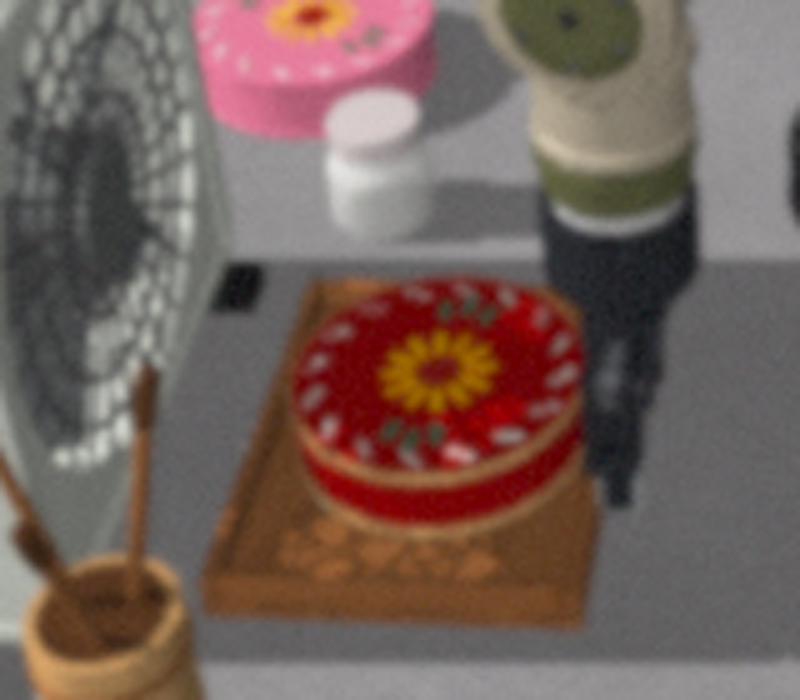

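View pics/d4c.png

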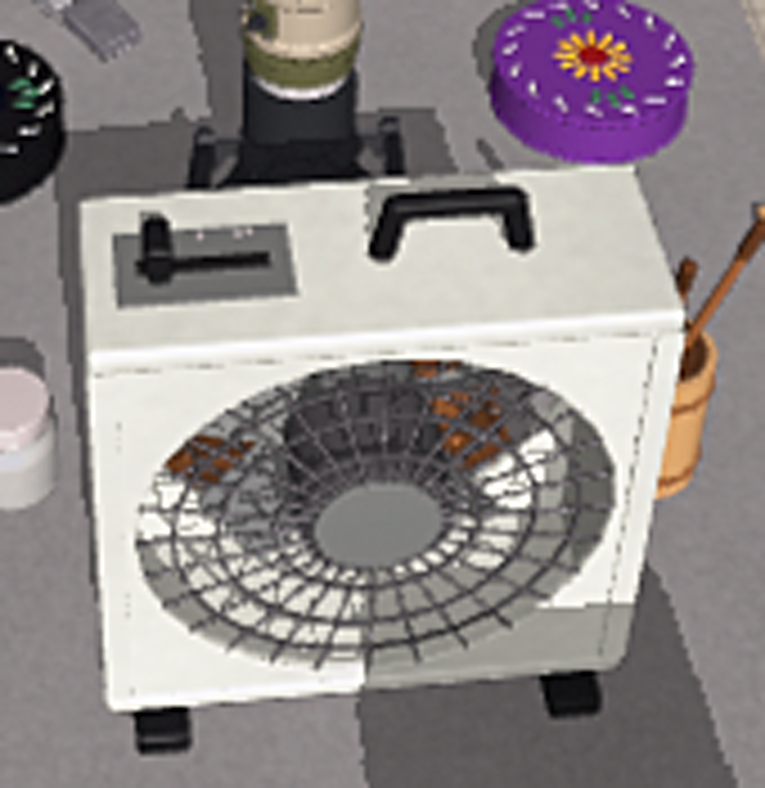

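```bash
python3 - <<'E'
from fit import *
S=load('s4')
c=lambda *p:(110+p[0]/5,200+p[1]/5)
h=.025
tray=[(S,(.09,-.11,h),c(310,282)),(S,(-.09,.11,h),c(585,590)),(S,(.09,.11,h),c(206,576)),(S,(-.09,.11,0),c(585,628)),(S,(.09,.11,0),c(207,614))]
t,r=fit(tray,[.57,-.1,-1.55]);print(t[:2],np.degrees(t[2]));print(r.round(1))
f_=[.5787,-.3061];a=np.radians(-87.8)
print(R(a).T@np.array([t[0]-f_[0],t[1]-f_[1],0]))
s=robot.get_state()['ee_pos']
print('tcp in tray',R(t[2]).T@np.array([s[0]-t[0],s[1]-t[1],0]))
print('foot front',atz(S,*c(265,265),.012),atz(S,*c(248,310),0))
E
```

```text
[ 0.57349525 -0.10790321] -87.56441909890172
[[ 0.1 -1.6]
 [ 0.   0.2]
 [-1.2  0.4]
 [ 0.6 -0.1]
 [ 0.2  0.1]]
[-0.1982505   0.00240743  0.        ]
tcp in tray [-0.09742004 -0.00136936  0.        ]
foot front [ 0.44717816 -0.23570828  0.012     ] [ 0.47211212 -0.2395424   0.        ]
```

{"name": "apply_moves", "arguments": {"motion": [[[-5,-0.5,0,0],[-10,-1,0,0.1],[-15,-1.5,0,0.2],[-20,-2,0,0.2],[-24,-2,0,0.2],[-27,-2,0,0.2],[-29,-2,0,0.2],[-29,-2,0,0.2]]]}}

```text
time: 6.4
ee_pos: [0.5668, -0.0386, 0.0002]
ee_rot: [[-0.033, 0.999, -0.001], [0.999, 0.033, 0.0], [0.0, -0.001, -1.0]]
wrist_force: [-0.5, 4.0, 2.3]
opening: 0.998
```

```bash
python3 st.py; python3 -c "
from h import *
snap('scene','s5'); crop('s5',110,220,250,340,5.7,'s5c')"
```

```text
t 6.4 tcp [ 5.668e+02 -3.860e+01  2.000e-01] yhead 1.91 F [-0.5  4.   2.3] open 0.998 q [-12.  27. -18.  44.   0.  76.]
```

View pics/s5c.png

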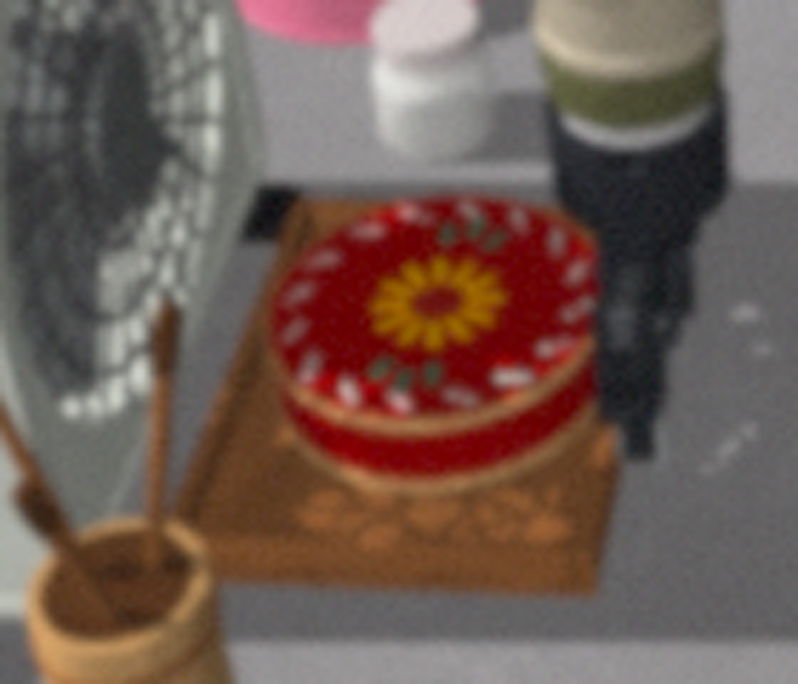

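{"name": "apply_moves", "arguments": {"motion": [[[-1,0,0,0],[-2,0,0,0],[-2,0,0,0]]]}}

```text
time: 6.82
ee_pos: [0.5669, -0.0402, 0.0002]
ee_rot: [[-0.034, 0.999, -0.0], [0.999, 0.034, 0.001], [0.001, -0.0, -1.0]]
wrist_force: [-1.0, 5.9, 3.5]
opening: 1.004
```

{"name": "apply_moves", "arguments": {"motion": [[[-1,0,0,0],[-1.5,0,0,0],[-1.5,0,0,0]]]}}

```text
time: 7.2
ee_pos: [0.5668, -0.0403, 0.0003]
ee_rot: [[-0.035, 0.999, -0.001], [0.999, 0.035, 0.004], [0.004, -0.0, -1.0]]
wrist_force: [-1.1, 9.4, 5.4]
opening: 0.999
```

```bash
python3 st.py; python3 -c "
from h import *
snap('scene','s6'); crop('s6',110,220,250,340,5.7,'s6c')
snap('side','d6'); crop('d6',235,235,385,385,5,'d6c')
a=cv2.imread('pics/side0.png').astype(int);b=cv2.imread('pics/d6.png').astype(int)
for s in [a,b]: pass
d=abs(a-b).sum(2)[240:385,235:385]; print((d>90).sum()); cv2.imwrite('pics/diff.png',cv2.resize(np.clip(d*2,0,255).astype('uint8'),None,fx=4,fy=4))"
```

```text
t 7.2 tcp [ 5.668e+02 -4.030e+01  3.000e-01] yhead 1.98 F [-1.1  9.4  5.4] open 0.999 q [-12.  27. -18.  44.   0.  76.]
639
```

View pics/s6c.png

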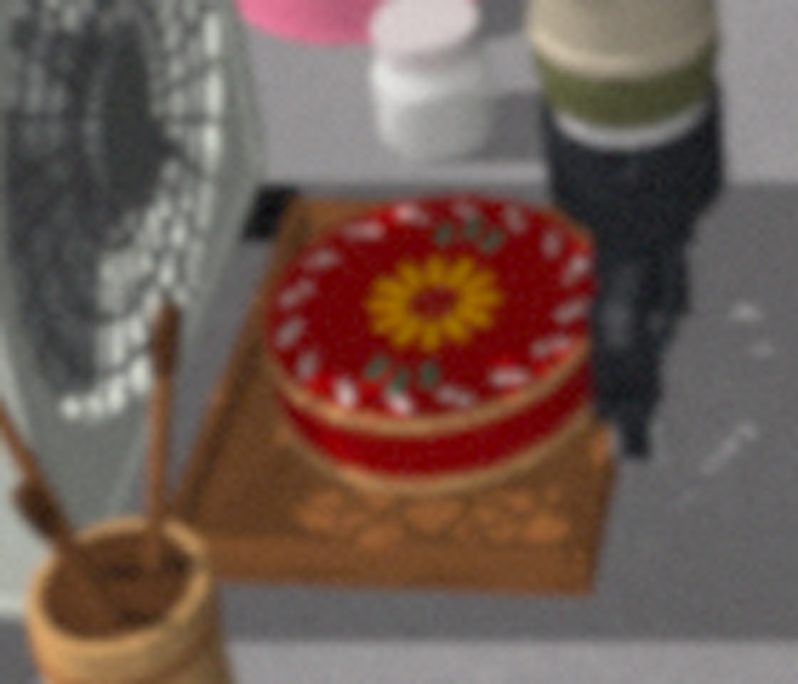

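View pics/diff.png

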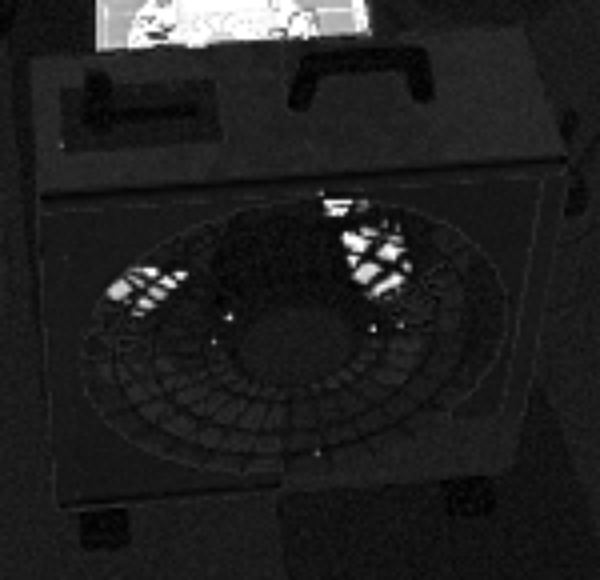

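```bash
python3 - <<'E'
from fit import *
s=robot.get_state(); print(s['wrist_force'],s['wrist_torque'])
S=load('s6')
c=lambda *p:(110+p[0]/5.7,220+p[1]/5.7)
h=.025
tray=[(S,(.09,-.11,h),c(293,202)),(S,(-.09,.11,h),c(597,548)),(S,(-.09,.11,0),c(592,594)),(S,(.09,.11,0),c(180,574))]
t,r=fit(tray,[.57,-.1,-1.55]);print(t[:2],np.degrees(t[2]));print(r.round(1))
f_=[.5787,-.3061];a=np.radians(-87.8)
print(R(a).T@np.array([t[0]-f_[0],t[1]-f_[1],0]))
E
```

```text
[-0.48428244  9.946631    5.95917385] [ 1.89742032  0.02195356 -0.08026178]
[ 0.5711018  -0.13768269] -87.45344753269906
[[ 0.2 -1.8]
 [-0.1  0.3]
 [ 1.5 -0.4]
 [-1.9  0.7]]
[-0.16858485 -0.00112743  0.        ]
```

{"name": "apply_moves", "arguments": {"motion": [[[3,0,0,0],[15,0,0,0],[35,0,0,0],[45,0,-40,0],[45,0,-95,0],[45,0,-155,0],[45,0,-215,0],[45,0,-270,0]]]}}

```text
time: 8.3
ee_pos: [0.5655, 0.0038, 0.2726]
ee_rot: [[-0.034, 0.999, 0.001], [0.999, 0.034, -0.0], [-0.0, 0.001, -1.0]]
wrist_force: [0.3, -0.3, -0.5]
opening: 0.994
```

{"name": "apply_moves", "arguments": {"motion": [[[0,0,-50,0],[0,-20,-100,0],[-10,-60,-110,0],[-40,-100,-110,0],[-80,-135,-110,0],[-120,-140,-110,0],[-150,-140,-110,0],[-160,-140,-110,0]]], "jaw": 0}}

```text
time: 9.3
ee_pos: [0.4311, -0.1625, 0.38]
ee_rot: [[-0.032, 0.999, -0.0], [0.999, 0.032, 0.0], [0.0, -0.0, -1.0]]
wrist_force: [0.1, -0.1, 0.5]
opening: -0.002
```

```bash
python3 st.py; python3 -c "
from h import *
snap('scene','s7'); snap('wrist','w7')"
```

```text
t 9.3 tcp [ 431.1 -162.5  380. ] yhead 1.81 F [ 0.1 -0.1  0.5] open -0.002 q [-31.   5.   7.  92.  -0.  58.]
```

View pics/s7.png

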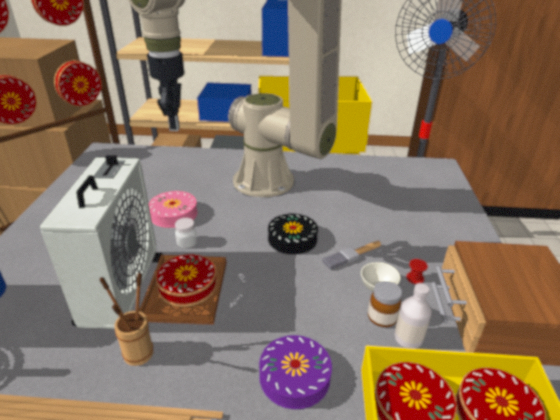

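View pics/w7.png

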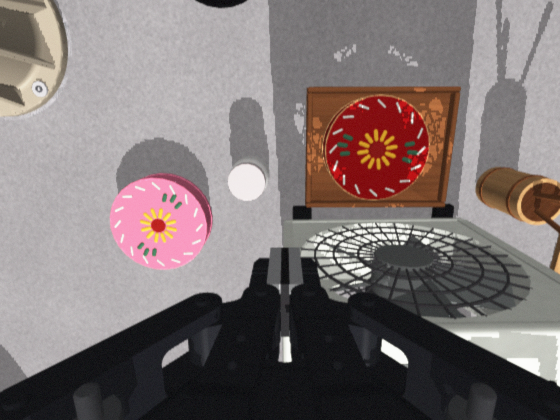

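Excellent view: the tray sits square against both feet, at about (302,212) and (442,211) in the wrist view. I'll enlarge it to check centring, yaw and gap.

```bash
python3 -c "
from h import *
crop('w7',285,75,475,235,4.2,'w7c')"
```

```text
(no output)
```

View pics/w7c.png

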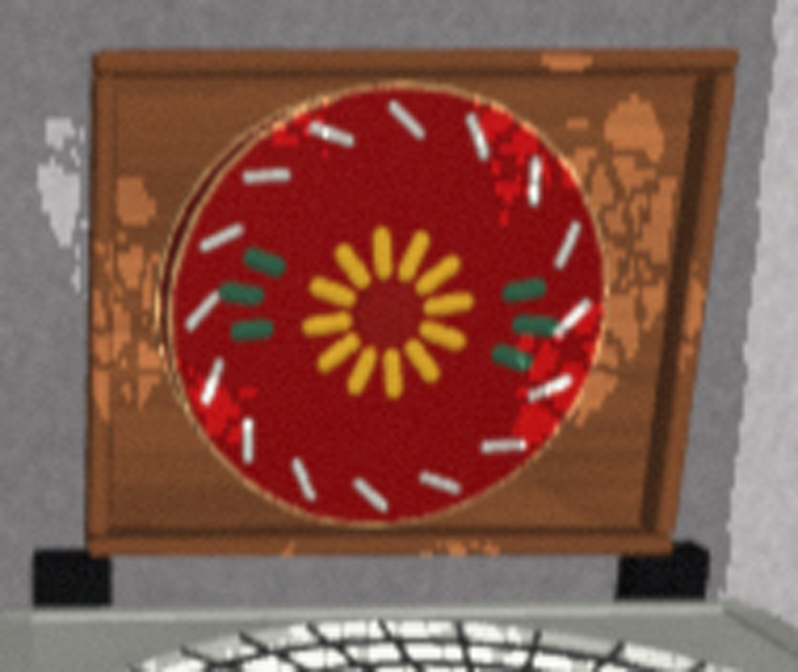

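```bash
python3 - <<'E'
from fit import *
W=load('w7'); c=lambda *p:(285+p[0]/4.2,75+p[1]/4.2)
P=lambda z,*p:(R(np.radians(87.85))@(atz(W,*c(*p),z)-[.5787,-.3061,0])).round(4)
print('tray +x wall corners',P(.025,90,540),P(.025,673,538)); print('far',P(.025,97,53),P(.025,738,52))
print('feet outer/inner top front', P(.012,35,550),P(.012,110,550),P(.012,617,545),P(.012,695,543))
print('bottoms', P(0,90,553),P(0,668,552))
E
```

```text
tray +x wall corners [-0.0816 -0.1076  0.025 ] [-0.0812  0.1099  0.025 ]
far [-0.2529 -0.1074  0.025 ] [-0.252  0.11   0.025]
feet outer/inner top front [-0.0742 -0.1278  0.012 ] [-0.074 -0.099  0.012] [-0.075   0.0954  0.012 ] [-0.0756  0.1252  0.012 ]
bottoms [-0.0694 -0.1058  0.    ] [-0.0686  0.1213  0.    ]
```

{"name": "apply_moves", "arguments": {"motion": [[[-40,0,0,0],[-90,0,0,0],[-130,0,0,0],[-148,0,10,0],[-148,0,30,0],[-148,0,46,0],[-148,0,46,0]]]}}

```text
time: 10.28
ee_pos: [0.4358, -0.3077, 0.3328]
ee_rot: [[-0.035, 0.999, -0.002], [0.999, 0.035, 0.003], [0.003, -0.002, -1.0]]
wrist_force: [-0.6, -0.8, 0.8]
opening: 0.004
```

```bash
python3 st.py; python3 -c "
from h import *
snap('scene','s8'); snap('side','d8'); crop('s8',50,80,170,230,4.5,'s8c'); crop('d8',225,140,385,300,4.5,'d8c')
d=snap('wrist','w8')"
```

```text
t 10.28 tcp [ 435.8 -307.7  332.8] yhead 1.99 F [-0.6 -0.8  0.8] open 0.004 q [-44.  13.  10.  87.   0.  44.]
```

View pics/s8c.png

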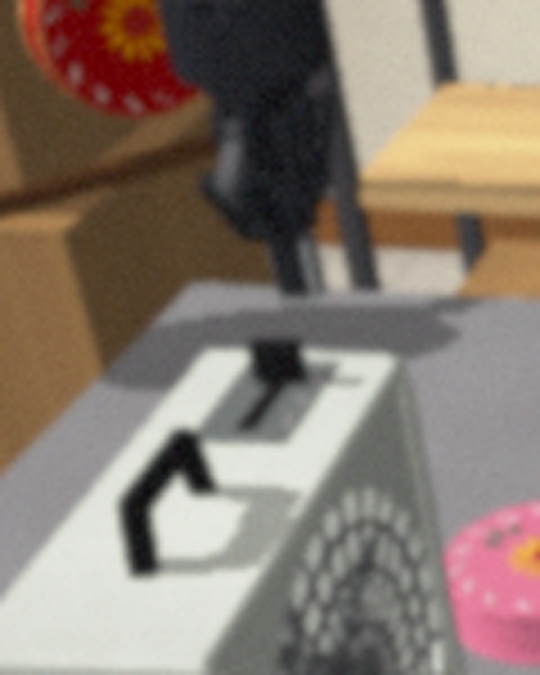

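View pics/d8c.png

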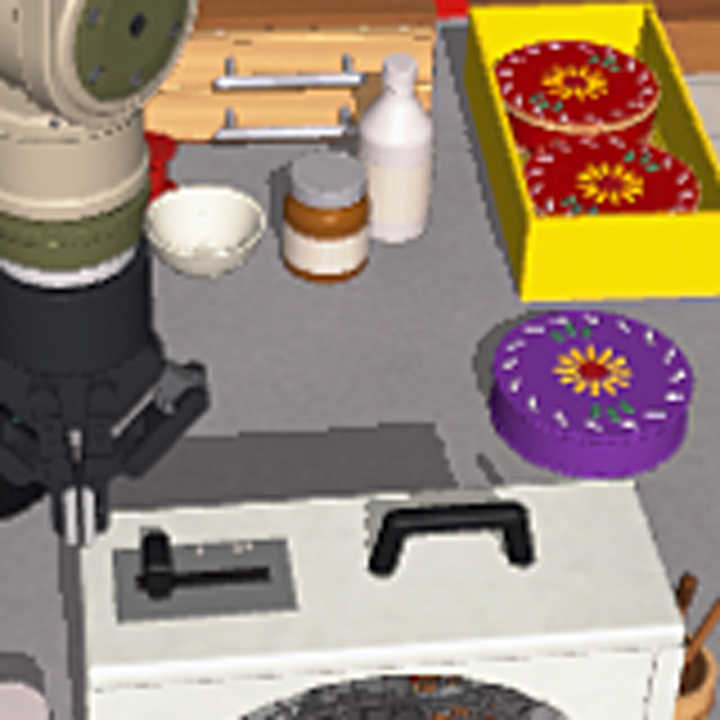

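View pics/w8.png

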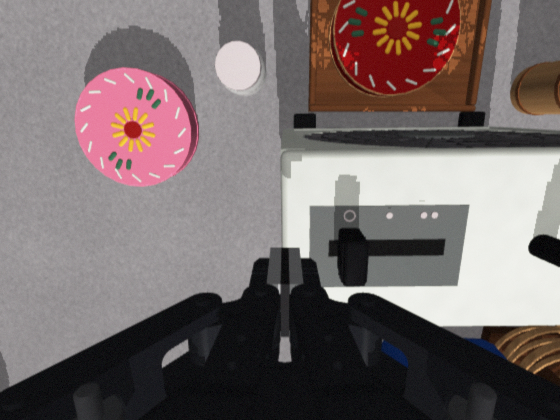

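{"name": "apply_moves", "arguments": {"motion": [[[-1,0,10,0],[-2,0,18,0],[-2,0,22,0],[-2,3,22,0],[-2,6,22,0],[-2,9,22,0],[-2,12,22,0],[-2,12,22,0]]]}}

```text
time: 11.42
ee_pos: [0.4484, -0.3113, 0.3123]
ee_rot: [[-0.034, 0.999, 0.0], [0.999, 0.034, -0.0], [-0.0, 0.0, -1.0]]
wrist_force: [-0.8, -0.5, 0.4]
opening: -0.0
```

{"name": "apply_moves", "arguments": {"motion": [[[0,2,0,0],[0,4,0,0],[0,4,0,0]]]}}

```text
time: 11.8
ee_pos: [0.4522, -0.3112, 0.3122]
ee_rot: [[-0.033, 0.999, 0.0], [0.999, 0.033, 0.0], [0.0, 0.0, -1.0]]
wrist_force: [-0.1, -0.2, 0.7]
opening: -0.003
```

{"name": "apply_moves", "arguments": {"motion": [[[0,2,0,0],[0,4,0,0],[0,4,0,0]]]}}

```text
time: 12.18
ee_pos: [0.456, -0.311, 0.3122]
ee_rot: [[-0.033, 0.999, -0.0], [0.999, 0.033, 0.0], [0.0, -0.0, -1.0]]
wrist_force: [-3.8, 0.7, 1.4]
opening: 0.001
```

```bash
python3 st.py; python3 -c "
from h import *
d=snap('wrist','w9');crop('w9',230,170,480,350,3.2,'w9c')"
```

```text
t 12.18 tcp [ 456.  -311.   312.2] yhead 1.9 F [-3.8  0.7  1.4] open 0.001 q [-43.  15.  10.  85.  -0.  45.]
```

View pics/w9c.png

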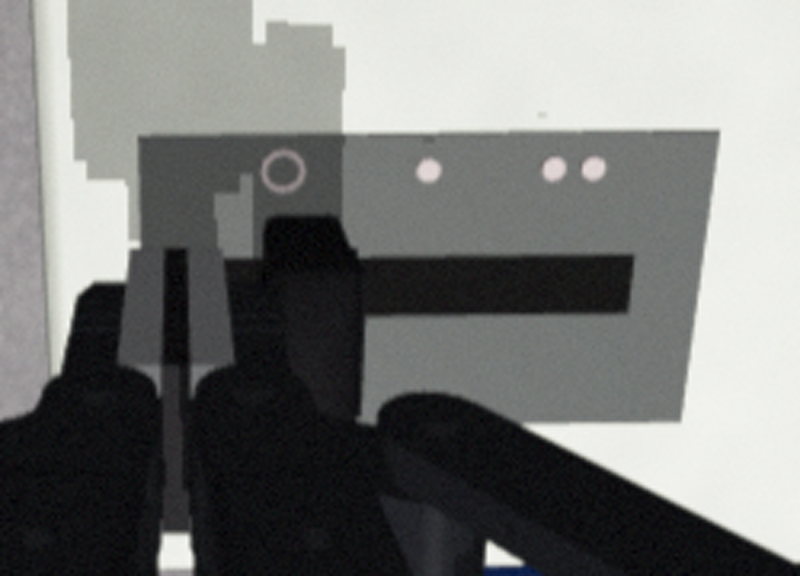

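{"name": "apply_moves", "arguments": {"motion": [[[0,1,0,0],[0,2,0,0],[0,4,0,0],[0,6,0,0],[0,8,0,0],[0,10,0,0],[0,12,0,0],[0,14,0,0]]]}}

```text
time: 13.22
ee_pos: [0.4704, -0.3106, 0.3122]
ee_rot: [[-0.033, 0.999, 0.0], [0.999, 0.033, 0.0], [0.0, 0.0, -1.0]]
wrist_force: [0.0, 1.9, -1.1]
opening: -0.002
```

{"name": "apply_moves", "arguments": {"motion": [[[0,2,0,0],[0,4,0,0],[0,6,0,0],[0,8,0,0],[0,10,0,0],[0,12,0,0],[0,14,0,0],[0,16,0,0]]]}}

```text
time: 14.22
ee_pos: [0.4864, -0.3101, 0.3123]
ee_rot: [[-0.033, 0.999, 0.0], [0.999, 0.033, -0.0], [-0.0, 0.0, -1.0]]
wrist_force: [-1.4, 0.1, -0.0]
opening: 0.002
```

{"name": "apply_moves", "arguments": {"motion": [[[0,2,0,0],[0,4,0,0],[0,6,0,0],[0,8,0,0],[0,9,0,0],[0,10,0,0],[0,10,0,0]]]}}

```text
time: 15.1
ee_pos: [0.4962, -0.3097, 0.3122]
ee_rot: [[-0.033, 0.999, 0.0], [0.999, 0.033, 0.0], [0.0, 0.0, -1.0]]
wrist_force: [-0.0, -0.4, -0.3]
opening: 0.003
```

```bash
python3 st.py; python3 -c "
from h import *
d=snap('wrist','w10');crop('w10',230,170,480,350,3.2,'w10c')"
```

```text
t 15.1 tcp [ 496.2 -309.7  312.2] yhead 1.91 F [-0.  -0.4 -0.3] open 0.003 q [-40.  19.  15.  86.   0.  48.]
```

View pics/w10c.png

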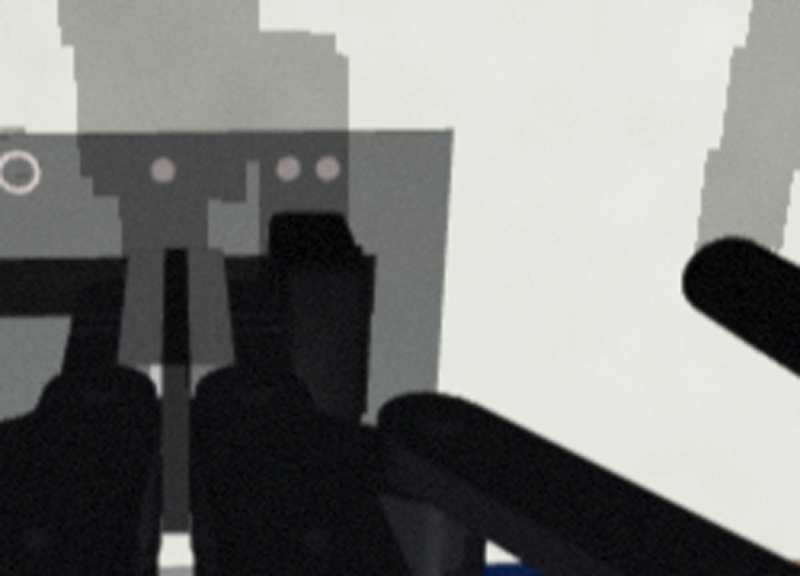

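{"name": "apply_moves", "arguments": {"motion": [[[0,1,0,0],[0,2,0,0],[0,3,0,0],[0,3,0,0]]]}}

```text
time: 15.65
ee_pos: [0.4972, -0.3097, 0.3123]
ee_rot: [[-0.032, 0.999, -0.004], [0.999, 0.032, -0.0], [0.0, -0.004, -1.0]]
wrist_force: [-7.3, -0.8, 2.5]
opening: -0.004
```

{"name": "apply_moves", "arguments": {"motion": [[[0,0.5,0,0],[0,1,0,0],[0,1,0,0]]]}}

```text
time: 16.02
ee_pos: [0.4973, -0.3097, 0.3123]
ee_rot: [[-0.032, 0.999, -0.005], [0.999, 0.032, -0.0], [0.0, -0.005, -1.0]]
wrist_force: [-10.0, -0.6, 3.5]
opening: 0.001
```

The end stop is reached: 10 N and no further motion. I'll back off, lift away and check.

{"name": "apply_moves", "arguments": {"motion": [[[0,-4,0,0],[0,-10,0,0],[0,-14,-15,0],[0,-16,-45,0],[0,-20,-90,0],[20,-20,-120,0],[60,-20,-130,0],[60,-20,-130,0]]]}}

```text
time: 17.02
ee_pos: [0.4783, -0.2484, 0.4456]
ee_rot: [[-0.036, 0.999, 0.004], [0.999, 0.036, -0.002], [-0.003, 0.004, -1.0]]
wrist_force: [0.2, -0.3, -0.8]
opening: -0.0
```

```bash
python3 st.py; python3 -c "
from h import *
d=snap('wrist','w11'); snap('side','d11'); crop('d11',225,210,395,385,4.5,'d11c'); snap('scene','s11')"
```

```text
t 17.02 tcp [ 478.3 -248.4  445.6] yhead 2.06 F [ 0.2 -0.3 -0.8] open -0.0 q [-36.  17.  31. 104.   0.  52.]
```

View pics/w11.png

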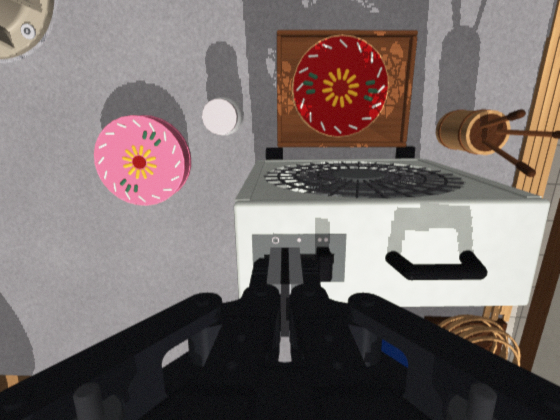

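View pics/d11c.png

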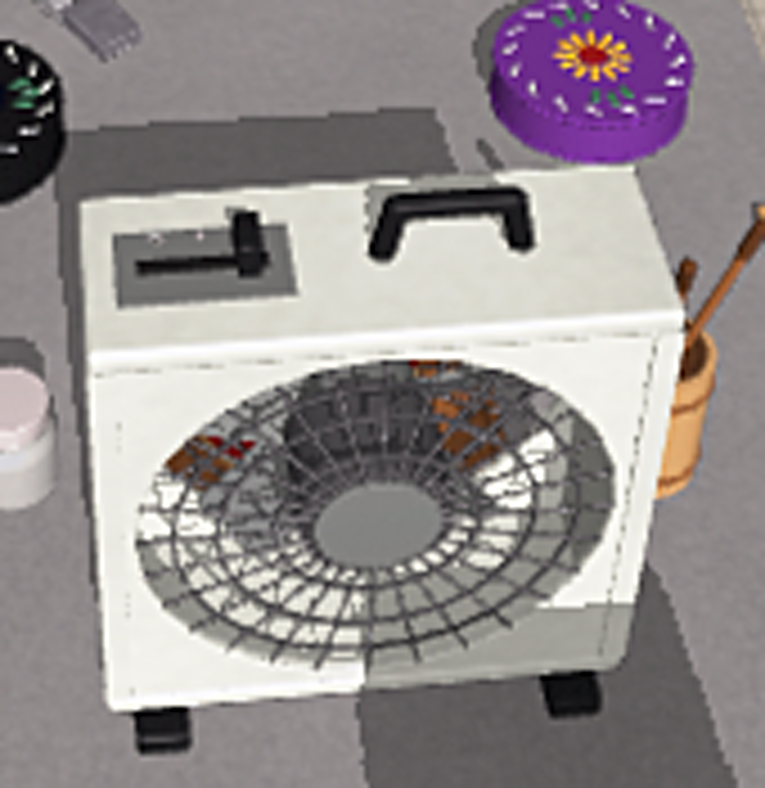

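View pics/s11.png

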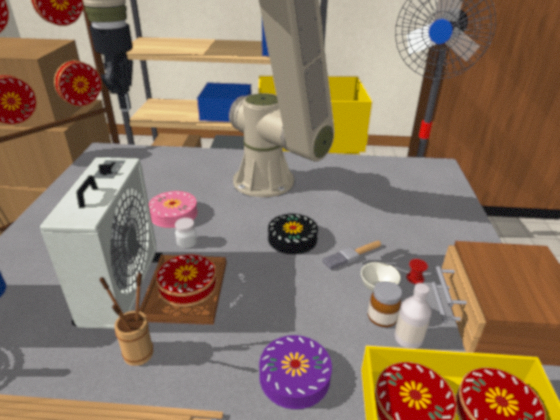

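```bash
python3 -c "
from h import *
crop('w11',240,20,440,180,4,'w11c')
a=cv2.imread('pics/side0.png').astype(int);b=cv2.imread('pics/d11.png').astype(int)
g=lambda i:cv2.cvtColor(np.clip(i,0,255).astype('uint8'),cv2.COLOR_BGR2GRAY)[300:385,240:385].astype('float32')
print(cv2.phaseCorrelate(g(a),g(b)))
for r in [(slice(300,385),slice(245,300)),(slice(300,385),slice(335,385))]:
  A=cv2.cvtColor(a.astype('uint8'),cv2.COLOR_BGR2GRAY)[r].astype('float32');B=cv2.cvtColor(b.astype('uint8'),cv2.COLOR_BGR2GRAY)[r].astype('float32');print(cv2.phaseCorrelate(A,B))"
```

```text
((-0.015673755079376406, -0.00521616307488415), 0.9961575563395465)
((-0.021266627192702003, -0.004847526775918709), 0.9972930092281765)
((-0.027929581100487155, 0.012967283156534393), 0.9989921757380168)
```

View pics/w11c.png

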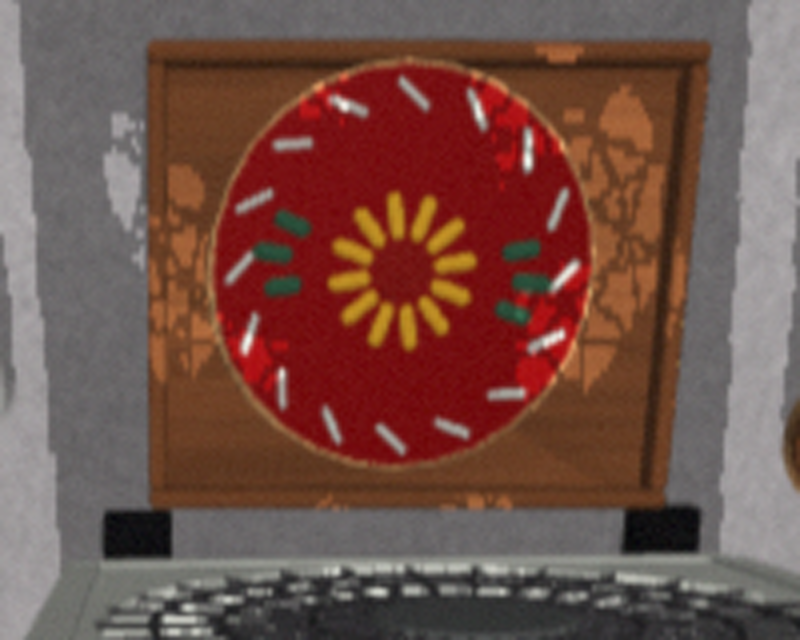

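```bash
python3 -c "
from h import *
print(robot.close_job())"
```

```text
the job is handed in; nothing more can be done
None
```

I pushed the tray up to the fan's feet, then moved the speed lever from off past low to high, and handed the job in at about 17 s.

**Tray:** I pushed it flat along the table with the open fingers on its far wall. The force rose to about 10 N with almost no yaw moment, so both feet stopped it evenly. My last measured fit before I moved to the lever had it about 0.2° off square and 1–3 mm off centre. The final wrist picture still shows it against both feet. One single-camera fit put it about 3.6 mm short of the feet, which disagrees with the contact force and the wrist views. I put that down to calibration error.

**Lever:** I pushed it slowly with the shut fingers until it stopped at about 10 N. The arm's travel from first contact to that stop came to about 41–42 mm, against the nominal 44 mm. The pictures show the lever at the two-dot end of its slot.

**Everything else:**
- **Fan:** it shifted less than 0.03 px between the first and last side pictures, so it did not move.
- **Lantern:** I saw no contact with it at any point.
- **Bystanders:** they look unmoved in the last scene picture.

The arm ended clear of everything, with the wrist force near zero.

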